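Close up the die case

ROBOT

A 7-joint arm with a two-finger parallel gripper is mounted at the origin on a cart in front of the work surface, level with it; the furniture and walls round the work are solid. World frame = base frame: x ahead of the robot, y to its left, z up, the work surface at z = 0. Lengths are in m, angles in rad, forces in N, time in s.
With the tool pointing down it reaches from about 0.425 to 0.925 m from the base axis. Payload 6.8 kg.
Tool frame: the origin (TCP) lies on the centre line of the jaws, within the pads' length; the fingertips stand bot.tip_reach ahead of it and the grasp point (between the pads) lies 3 mm ahead of it (bot.tip_reach is the distance from the TCP to the fingertips, in m); z points along the fingers, y is the line along which they close (so a half turn about z gives the same grasp; the last joint's range is limited). The gripper opens to 85 mm and grips with 20 to 120 N. Pads are 22 mm wide; open, the fingers measure 114 mm over their backs; the gripper's body (76 mm by 85 mm) begins 54 mm behind the grasp point. The pads swing forward as they close: fully open they stand 13 mm farther back than shut.
Start: joints at [1.09, 0.477, 0.022, 1.555, -0.011, 1.109, -0.083], TCP at [0.246, -0.629, 0.253] pointing down, gripper open.
Joint ranges: [-2.96, 2.96], [-0.34, 2.1], [-1.41, 1.46], [0.24, 2.44], [-1.37, 4.51], [0.17, 1.92], [-2.96, 2.96]. Speed limits (rad/s): [2.39, 2.39, 3.14, 3.14, 3.14, 3.14, 3.14].

INTERFACE

Orientations are given as a unit quaternion [w, x, y, z].
In Python, from station import bot gives the robot as it stands.
- The arm moves only by the tool jog_arm, never from a script. Its argument "deltas" is a list of rows, each a list of 7 numbers: the shift along the world's x, y, z in m, then the turn, a rotation vector about the world's x, y, z in rad, then the opening, from 0 (shut) to 1 (fully open). In form: [[x, y, z, rx, ry, rz, grip], ...]. A call has 1 to 10 rows; each row shifts and turns the commanded pose from where the row before left it; what a row does not reach is not made up. A row lasts 1/10 s, in which the tool goes at most 50 mm and 8.59 degrees, less where a joint would pass 70% of its speed; a pose out of reach is approached as far as the arm can. A call with a gripper value outside its range is refused whole. The fingers move at their own pace and stop on an object; "newtons" is the grip in N (left out, the last holds). Time passes only in rows, so rows that do not move let the fingers close. It gives the time, the measured TCP pose, the force, the opening and the grip force at its end, in the units of the state.
- bot.get_obs(): the state, without advancing time (a new reading comes with each control period).
- bot.read_camera(name): name is "side" or "top" or "wrist"; returns a dict with "img" (420x560x3 uint8, red, green, blue), "K" (3x3 intrinsics, pixels), "eye" and "attitude" of the camera in the world. Camera axes: x right, y down, z forward; pixel columns grow to the right and rows downward; lengths in m; the calibration is good to about 2 mm. The wrist camera is an equidistant fisheye: a pixel r from the principal point sees the ray r / f radians off the axis. A picture is of the moment at which its call begins. There is no depth.
- bot.hand_in(): hands the job in; it is judged then, once.
The state is a dict: "t": time; "q": joint angles; "joint_vel": joint speeds; "joint_torque": joint torques, N m; "eef_pos": TCP position; "tool_rot": TCP orientation; "contact_force": force on the tool from outside, world axes, zero at the start; "torque": the same for the moment, N m; "gripper_width": opening from 0.0 (shut) to 1.0 (fully open); "grasp_force": force on a finger pad.
Only numpy, scipy, OpenCV 4.12 (cv2) and the standard library are available. Lean on these libraries where they do the work, as an engineer would, in place of code of your own. Each camera call takes 0.05 s, during which the arm holds its last target. There are 200 camera calls.

TASK

Close up the grey die case on the table using only light pushes of the fingertips or the outside of the fingers: first, with the lid still open, fold the upright aluminium flap inside it down flat over the die blocks, then swing the hinged lid fully shut over it. Do not pinch or lift anything, do not shift the case, and leave the die blocks in it and everything else on the table where they are.

Things in the scene. Friction and masses are not known exactly. Their poses are not given: they have to be found in the camera images.
- case: the die case: an open-topped grey box standing loose on the table, 130 (its x) x 200 (its y) x 64 mm (z), walls and floor 5 mm, about 2.5 kg, so light pushes do not shift it. Origin: centre of its underside; z up. Its +x is the long side with the lid's hinge (the robot's left), its +y the short end nearest the robot, with the flap hinged along the inside of it
- lid (a joint): angle of the case's grey lid, rad: 0 = shut flat on the rim, pi/2 = upright; it starts leaning back (1.65 to 1.85; stop at 2.0). Axis: parallel to case y through case point (65, 0, 64) mm. The hinge is mildly stiff (0.10 N m, damped; lid 0.3 kg): the lid stays where it is left above about 1.1 rad and sinks shut by itself from lower. It cannot shut while the flap stands up
- flap (a joint): angle of the case's inner flap, rad: 0 = flat, just below the rim, pi/2 = upright; it starts upright (1.4 to 1.7; stop at 1.85). Axis: parallel to case x through case point (0, 90, 57) mm; it folds toward case -y (away from the robot). The hinge is stiff (0.07 N m): the flap stays at any angle and has to be pushed all the way down
- flap_hinge (a point): middle of the flap's hinge line, at case point (0, 90, 57) mm
- flap_edge (a point): middle of the flap's free edge, 110 mm from its hinge; the flap is a plain aluminium plate, 110 mm along the hinge x 110 mm x 4 mm thick
- lid_hinge (a point): middle of the lid's hinge line, at case point (65, 0, 64) mm
- lid_edge (a point): middle of the lid's free edge, on its outside. The lid is a shallow tray 130x200x18 mm; this point is 130 mm from the hinge line along the lid and 18 mm outward (shut: at case point (-65, 0, 82) mm, the lid's top). Open, the outside looks to case +x (the robot's left)
- die_insert_1: grey steel die block standing upright on the case's floor under the flap's place, 30x22x44 mm; origin: centre of its underside. Below the folded flap, stays where it is
- die_insert_2: the smaller grey steel die block standing in the case, 26x20x40 mm; origin: centre of its underside. Stays where it is
- marker: black marker pen lying on the table, 17x135x18 mm; stays where it is
- screwdriver: screwdriver with an orange grip, lying, 28x195x24 mm; stays where it is
- caliper: digital caliper lying flat, 59x200x10 mm; stays where it is
- choke_2: toroid choke, an upright wound ring, 63 mm across, 52 mm high; stays where it is
- hex_key: black hex key lying flat, 32x89x8 mm; stays where it is

How it is judged:
By the outcome, as a careful person would: the job done as asked, in the order asked, and still so for the second after the job is handed in, with the robot touching nothing.
It also fails if it takes over 56 s, if anything falls off the work surface, if the arm or the gripper's body presses on something with over 40 N, if the wrist force passes 120 N, or if a joint passes its speed limit or range.

## Working session

There is one attempt and no reset: what is moved stays moved. The work goes in short steps, Python scripts to look and compute and a tool call to move; the robot and the scene stay as the last step left them, time stands still between calls to the robot, and variables do not carry over. Pictures are saved under pics/ and viewed, at most 10 in all, crops included, and the job is handed in when it is done.

Besides the shell and the picture viewer there is one more tool, called after "Call:" in YAML: its name, and indented under it one key for each argument. jog_arm: Moves the arm, as the interface text tells. Its arguments: {"type":"object","properties":{"deltas":{"type":"array"},"newtons":{"type":"number"}},"required":["deltas"]}

```bash
mkdir -p pics; cat > h.py <<'E'
import numpy as np,cv2
from station import bot
from scipy.spatial.transform import Rotation as R
def shot(n,f):
    c=bot.read_camera(n); cv2.imwrite('pics/'+f,c['img'][:,:,::-1]); return c
def Rm(a):
    a=np.array(a,float)
    return a if a.shape==(3,3) else R.from_quat(a,scalar_first=True).as_matrix()
E
python3 - <<'E'
from h import *
import pickle
o=bot.get_obs();print({k:np.round(v,3) for k,v in o.items()},bot.tip_reach)
d={}
for n in('top','side'):
    c=shot(n,n+'0.png');d[n]=c;print(n,c['K'],c['eye'],c['attitude'])
pickle.dump(d,open('c.pkl','wb'))
E
```

```text
{'t': np.float64(0.0), 'q': array([ 1.09 ,  0.478,  0.022,  1.556, -0.011,  1.109, -0.083]), 'joint_vel': array([-0.001, -0.001,  0.   , -0.001,  0.001,  0.001, -0.002]), 'joint_torque': array([ 0.0000e+00, -5.9645e+01,  1.6080e+00, -2.8119e+01,  1.2000e-02,
        9.0000e-03, -0.0000e+00]), 'eef_pos': array([ 0.246, -0.628,  0.252]), 'tool_rot': array([-0.001,  0.983,  0.185, -0.   ]), 'contact_force': array([-0.326,  0.283,  0.433]), 'torque': array([-0.043,  0.047, -0.003]), 'grasp_force': np.float64(0.0), 'gripper_width': np.float64(1.004)} 0.022
top [[394.02294254   0.         276.92520375]
 [  0.         394.02294254 210.8773526 ]
 [  0.           0.           1.        ]] [ 0.41704444 -0.05862402  1.08744893] [ 0.05676641 -0.69929468  0.70902661 -0.07103378]
side [[529.86997726   0.         284.71824775]
 [  0.         529.86997726 207.81261295]
 [  0.           0.           1.        ]] [ 0.49124457 -1.20338876  0.81013877] [-0.47671883  0.87814678 -0.03627012  0.01678894]
```

View pics/top0.png

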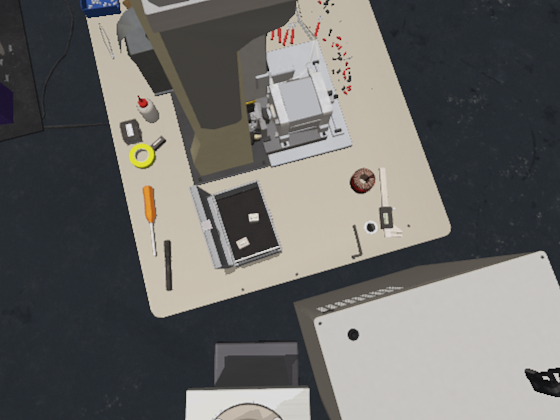

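View pics/side0.png

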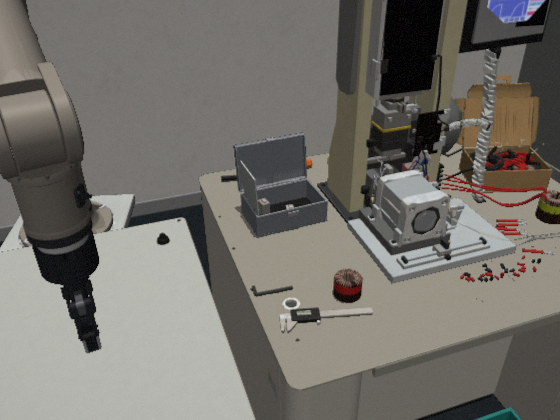

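The top view shows the case at about (235,223), with the lid leaning left and the robot base at the bottom. The press column stands just beyond the case's far end. I'll enlarge both views.

```bash
python3 - <<'E'
from h import *
a=cv2.imread('pics/top0.png')[170:280,180:300];b=cv2.imread('pics/side0.png')[125:240,225:335]
cv2.imwrite('pics/tc.png',cv2.resize(a,None,fx=5,fy=5,interpolation=cv2.INTER_CUBIC))
cv2.imwrite('pics/sc.png',cv2.resize(b,None,fx=5,fy=5,interpolation=cv2.INTER_CUBIC))
E
```

```text
(no output)
```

View pics/tc.png

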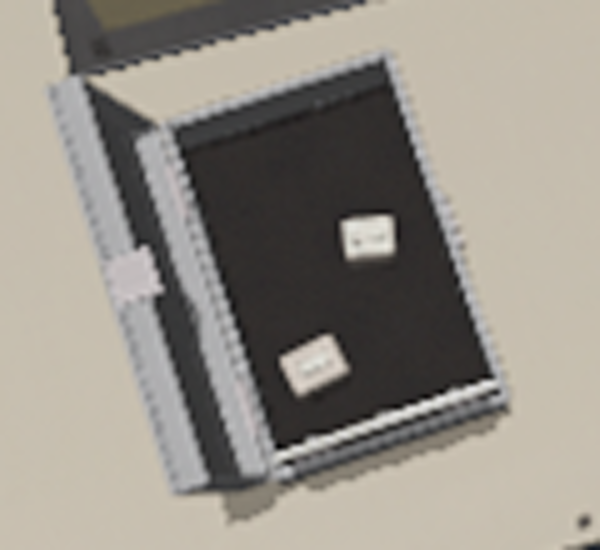

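View pics/sc.png

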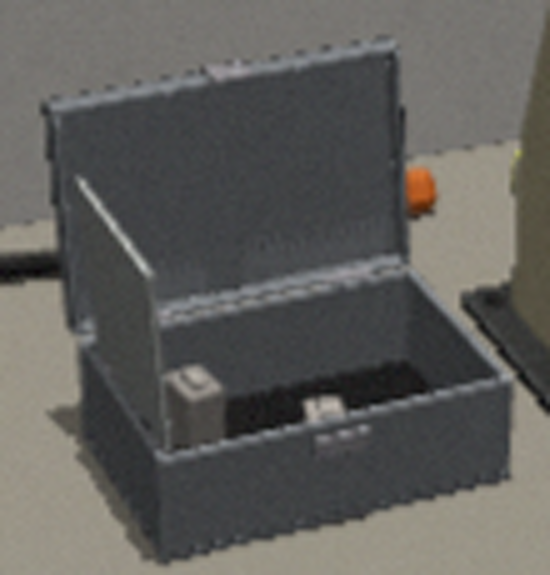

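```bash
cat >> h.py <<'E'
def proj(c,P):
    p=(np.array(P)-np.array(c['eye']))@Rm(c['attitude']); p=p@np.array(c['K']).T; return p[:,:2]/p[:,2:]
def case2w(s,P):
    return R.from_euler('z',s[2]).apply(np.array(P)/1000)+[s[0],s[1],0]
def lidp(a,d,y,o): # d along lid, o outward
    return [65-d*np.cos(a)+o*np.sin(a),y,64+d*np.sin(a)+o*np.cos(a)]
def flapp(a,d,x): return [x,90-d*np.cos(a),57+d*np.sin(a)]
E
cat > fit.py <<'E'
from h import *
import pickle
from scipy.optimize import least_squares
d=pickle.load(open('c.pkl','rb'))
f=lambda s:dict(
 top=[([-65,-100,64],390,53),([-65,100,64],507,405),(lidp(s[3],130,-100,18),50,88),(lidp(s[3],130,100,18),178,492),(lidp(s[3],130,-100,0),85,78),(lidp(s[3],130,100,0),208,487),
  (flapp(s[4],110,55),275,462),(flapp(s[4],110,-55),498,385)],
 side=[([-65,-100,64],510,378),([-65,100,64],160,455),([-65,100,0],160,560),([-65,-100,0],508,478),([65,-100,64],405,262),(lidp(s[3],130,100,0),60,110),(lidp(s[3],130,-100,0),397,45),(flapp(s[4],110,55),78,178),(flapp(s[4],110,-55),155,275)])
off=dict(top=(180,170),side=(225,125))
def res(s):
    r=[]
    for n,L in f(s).items():
        p=proj(d[n],case2w(s,[l[0] for l in L])); m=np.array([l[1:] for l in L])/5-.4+off[n]; r.append(p-m)
    return np.vstack(r).ravel()
q=least_squares(res,[.45,.05,1.8,1.75,1.57],loss='soft_l1')
s=q.x;print(np.round(s,4));print(np.round(res(s).reshape(-1,2),1).tolist())
np.save('s.npy',s)
for n,P in dict(hinge=[0,90,57],fedge=flapp(s[4],110,0),lh=[65,0,64],ledge=lidp(s[3],130,0,18),lfar=lidp(s[3],130,-100,18),xax=[1000,0,0],o=[0,0,0]).items():print(n,np.round(case2w(s,[P])[0],3))
E
python3 fit.py
```

```text
[5.7660e-01 2.0000e-04 1.8892e+00 1.6978e+00 1.6312e+00]
[[-0.1, -1.3], [1.2, -1.0], [-0.6, -0.4], [-0.2, 0.7], [-0.4, -1.0], [1.2, -0.9], [-0.4, -0.6], [-0.1, -0.7], [-0.1, -0.3], [-1.2, 1.0], [-0.4, 0.6], [-0.6, -0.3], [0.3, 0.5], [-2.4, 0.0], [0.1, -0.0], [-1.0, -0.5], [-1.8, -0.4]]
hinge [ 0.491 -0.028  0.057]
fedge [ 0.485 -0.03   0.167]
lh [0.556 0.062 0.064]
ledge [0.546 0.095 0.191]
lfar [0.641 0.126 0.191]
xax [0.264 0.95  0.   ]
o [0.577 0.    0.   ]
```

Call:
jog_arm:
  deltas:
    - [0.007,0.02,0.005,0,0,-0.01,0]
    - [0.015,0.04,0.005,0,0,-0.01,0]
    - [0.015,0.04,0,0,0,-0.01,0]
    - [0.015,0.04,0,0,0,-0.01,0]
    - [0.015,0.04,0,0,0,-0.01,0]
    - [0.015,0.04,0,0,0,0,0]
    - [0.015,0.04,0,0,0,0,0]
    - [0.015,0.04,0,0,0,0,0]
    - [0.015,0.04,0,0,0,0,0]
    - [0.015,0.04,0,0,0,0,0]

```text
t: 1.1
eef_pos: [0.3879, -0.2469, 0.2632]
tool_rot: [0.0, 0.987, 0.161, -0.0]
contact_force: [0.3, -0.3, 0.2]
gripper_width: -0.005
grasp_force: 0.0
```

Call:
jog_arm:
  deltas:
    - [0.015,0.04,0,0,0,0,0]
    - [0.015,0.04,0,0,0,0,0]
    - [0.015,0.04,0,0,0,0,0]
    - [0.015,0.04,0,0,0,0,0]
    - [0.01,0.02,0,0,0,0,0]
    - [0,0,0,0,0,0,0]
    - [0,0,0,0,0,0,0]
    - [0,0,0,0,0,0,0]

```text
t: 1.9
eef_pos: [0.4573, -0.0699, 0.263]
tool_rot: [0.0, 0.987, 0.16, -0.0]
contact_force: [-0.8, -0.6, -0.3]
gripper_width: 0.003
grasp_force: 0.0
```

```bash
python3 - <<'E'
from h import *
o=bot.get_obs();T=Rm(o['tool_rot']);print(o['t'],o['q'].round(2),np.round(o['eef_pos'],4),T.round(3),bot.tip_reach,o['contact_force'],o['gripper_width'])
E
```

```text
1.9 [ 0.35  0.14 -0.36  2.01  0.06  1.   -1.29] [ 0.4573 -0.0699  0.263 ] [[ 0.949  0.315 -0.001]
 [ 0.315 -0.949 -0.   ]
 [-0.001  0.    -1.   ]] 0.022 [-0.76665085 -0.58438827 -0.32310231] 0.0028784409072522775
```

Call:
jog_arm:
  deltas:
    - [0,0.005,-0.02,0,0,0,0]
    - [0,0.005,-0.03,0,0,0,0]
    - [0,0,-0.03,0,0,0,0]
    - [0,0,-0.02,0,0,0,0]
    - [0,0,-0.011,0,0,0,0]
    - [0,0,0,0,0,0,0]
    - [0.0095,0.003,0,0,0,0,0]
    - [0.0095,0.003,0,0,0,0,0]
    - [0.0095,0.003,0,0,0,0,0]
    - [0,0,0,0,0,0,0]

```text
t: 2.9
eef_pos: [0.4887, -0.0489, 0.1531]
tool_rot: [0.0, 0.987, 0.161, 0.001]
contact_force: [-0.1, -0.4, -0.6]
gripper_width: -0.0
grasp_force: 0.0
```

Call:
jog_arm:
  deltas:
    - [0.0095,0.003,0,0,0,0,0]
    - [0.0095,0.003,0,0,0,0,0]
    - [0.0087,0.003,-0.0035,0,0,0,0]
    - [0.0087,0.003,-0.0035,0,0,0,0]
    - [0.0076,0.0025,-0.006,0,0,0,0]
    - [0.0076,0.0025,-0.006,0,0,0,0]
    - [0.0057,0.002,-0.0075,0,0,0,0]
    - [0.0057,0.002,-0.0075,0,0,0,0]
    - [0,0,0,0,0,0,0]

```text
t: 3.8
eef_pos: [0.5493, -0.0282, 0.1169]
tool_rot: [-0.0, 0.987, 0.161, -0.001]
contact_force: [-0.3, -0.6, 0.1]
gripper_width: 0.0
grasp_force: 0.0
```

```bash
python3 - <<'E'
from h import *
c=shot('side','s1.png');a=c['img'][95:240,225:335,::-1]
cv2.imwrite('pics/s1c.png',cv2.resize(a,None,fx=4,fy=4,interpolation=cv2.INTER_CUBIC))
print(bot.get_obs()['contact_force'])
E
```

```text
[-0.28498679 -0.47686795 -0.08007197]
```

View pics/s1c.png

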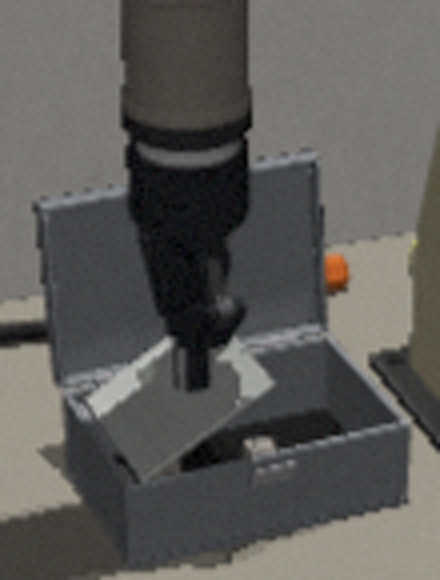

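The flap has folded to roughly 30°, with the fingertips on it at about (195,385). The case and lid haven't moved, so I'll keep going.

Call:
jog_arm:
  deltas:
    - [0.0038,0.0013,-0.009,0,0,0,0]
    - [0.0038,0.0013,-0.009,0,0,0,0]
    - [0.0014,0.0005,-0.007,0,0,0,0]
    - [0.0014,0.0005,-0.007,0,0,0,0]
    - [0,0,-0.003,0,0,0,0]
    - [0,0,0,0,0,0,0]
    - [0,0,0,0,0,0,0]

```text
t: 4.55
eef_pos: [0.5597, -0.025, 0.0833]
tool_rot: [-0.0, 0.987, 0.161, -0.0]
contact_force: [-0.7, 0.3, 0.7]
gripper_width: -0.001
grasp_force: 0.0
```

Call:
jog_arm:
  deltas:
    - [0,0,-0.001,0,0,0,0]
    - [0,0,-0.001,0,0,0,0]
    - [0,0,0,0,0,0,0]

```text
t: 4.85
eef_pos: [0.5598, -0.0251, 0.0814]
tool_rot: [0.0, 0.987, 0.161, 0.0]
contact_force: [-0.6, 0.4, -0.2]
gripper_width: -0.0
grasp_force: 0.0
```

Still light; go down in 1 mm steps until the stop shows as force.

Call:
jog_arm:
  deltas:
    - [0,0,-0.001,0,0,0,0]
    - [0,0,0,0,0,0,0]

```text
t: 5.05
eef_pos: [0.5599, -0.0251, 0.081]
tool_rot: [0.0, 0.987, 0.161, 0.0]
contact_force: [-3.5, -0.3, 7.0]
gripper_width: -0.004
grasp_force: 3.5
```

Call:
jog_arm:
  deltas:
    - [0,0,-0.001,0,0,0,0]
    - [0,0,0,0,0,0,0]

```text
t: 5.25
eef_pos: [0.5599, -0.0251, 0.0809]
tool_rot: [0.0, 0.987, 0.161, 0.0]
contact_force: [-5.2, -0.4, 16.4]
gripper_width: -0.0
grasp_force: 7.8
```

Call:
jog_arm:
  deltas:
    - [0,0,-0.001,0,0,0,0]
    - [0,0,0,0,0,0,0]

```text
t: 5.45
eef_pos: [0.56, -0.0251, 0.0807]
tool_rot: [0.001, 0.987, 0.161, 0.0]
contact_force: [-7.7, 0.0, 25.3]
gripper_width: -0.001
grasp_force: 12.0
```

The flap is firmly on its stop with the fingertips at z = 59 mm. Next I retract and go over to the outside of the lid.

Call:
jog_arm:
  deltas:
    - [0,0,0.01,0,0,0,0]
    - [0,0,0.03,0,0,0,0]
    - [0,0,0.04,0,0,0,0]
    - [0,0,0.04,0,0,0,0]
    - [0,0,0.04,0,0,0,0]
    - [0,0,0.03,0,0,0,0]
    - [-0.0105,0.028,0,0,0,0,0]
    - [-0.0105,0.028,0,0,0,0,0]
    - [-0.0105,0.028,0,0,0,0,0]
    - [-0.0105,0.028,0,0,0,0,0]

```text
t: 6.45
eef_pos: [0.5171, 0.0879, 0.2685]
tool_rot: [0.0, 0.987, 0.161, 0.0]
contact_force: [0.6, -0.0, -0.5]
gripper_width: -0.0
grasp_force: 0.0
```

Call:
jog_arm:
  deltas:
    - [-0.0105,0.028,0,0,0,0,0]
    - [0,0,0,0,0,0,0]
    - [0,0,0,0,0,0,0]

```text
t: 6.75
eef_pos: [0.507, 0.1153, 0.2684]
tool_rot: [0.0, 0.987, 0.162, 0.0]
contact_force: [-0.4, -0.8, 0.0]
gripper_width: -0.001
grasp_force: 0.0
```

```bash
python3 - <<'E'
from h import *
c=shot('side','s2.png');a=c['img'][95:240,225:335,::-1]
cv2.imwrite('pics/s2c.png',cv2.resize(a,None,fx=4,fy=4,interpolation=cv2.INTER_CUBIC))
E
```

```text
(no output)
```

View pics/s2c.png

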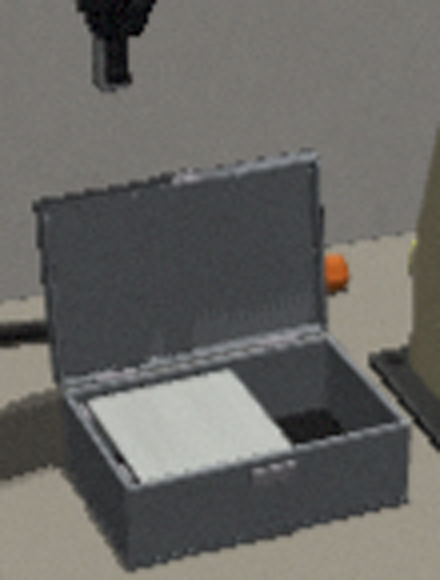

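The flap lies flat below the rim at about (185,425). The lid is still open and the fingers are beyond it. Now I lower on the outside and push.

Call:
jog_arm:
  deltas:
    - [0,0,-0.015,0,0,0,0]
    - [0,0,-0.025,0,0,0,0]
    - [0,0,-0.025,0,0,0,0]
    - [0,0,-0.015,0,0,0,0]
    - [0,0,0,0,0,0,0]
    - [0.0025,-0.0076,0,0,0,0,0]
    - [0.0025,-0.0076,0,0,0,0,0]
    - [0.0025,-0.0076,0,0,0,0,0]
    - [0.0025,-0.0076,0,0,0,0,0]

```text
t: 7.7
eef_pos: [0.5181, 0.084, 0.1892]
tool_rot: [-0.0, 0.987, 0.16, 0.001]
contact_force: [-0.1, 1.3, 1.5]
gripper_width: -0.0
grasp_force: 0.8
```

Call:
jog_arm:
  deltas:
    - [0.0025,-0.0076,0,0,0,0,0]
    - [0.0025,-0.0076,0,0,0,0,0]
    - [0.0025,-0.0076,0,0,0,0,0]
    - [0.0025,-0.0076,0,0,0,0,0]
    - [0.0025,-0.0076,-0.001,0,0,0,0]
    - [0.0025,-0.0076,-0.002,0,0,0,0]
    - [0.0025,-0.0076,-0.002,0,0,0,0]

```text
t: 8.4
eef_pos: [0.5349, 0.0306, 0.1831]
tool_rot: [0.0, 0.987, 0.161, -0.0]
contact_force: [-0.9, 0.7, 0.2]
gripper_width: 0.003
grasp_force: 0.5
```

```bash
python3 - <<'E'
from h import *
c=shot('side','s3.png');a=c['img'][95:240,225:335,::-1]
cv2.imwrite('pics/s3c.png',cv2.resize(a,None,fx=4,fy=4,interpolation=cv2.INTER_CUBIC))
E
```

```text
(no output)
```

View pics/s3c.png

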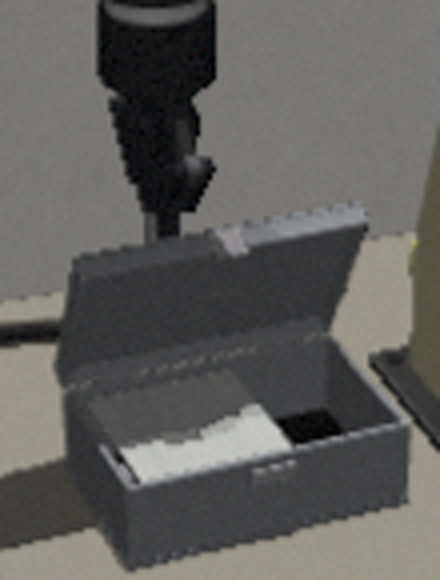

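The lid is at about 65° with the fingers behind it at (160,225). I'll follow the arc down.

Call:
jog_arm:
  deltas:
    - [0.0025,-0.0076,-0.004,0,0,0,0]
    - [0.0025,-0.0076,-0.004,0,0,0,0]
    - [0.0023,-0.0069,-0.005,0,0,0,0]
    - [0.0023,-0.0069,-0.005,0,0,0,0]
    - [0.002,-0.006,-0.006,0,0,0,0]
    - [0.002,-0.006,-0.006,0,0,0,0]
    - [0.0016,-0.0048,-0.007,0,0,0,0]
    - [0.0016,-0.0048,-0.007,0,0,0,0]

```text
t: 9.25
eef_pos: [0.5516, -0.0197, 0.1386]
tool_rot: [0.0, 0.987, 0.161, -0.0]
contact_force: [0.1, -0.8, 0.8]
gripper_width: -0.001
grasp_force: 0.2
```

Call:
jog_arm:
  deltas:
    - [0.0011,-0.0033,-0.008,0,0,0,0]
    - [0.0011,-0.0033,-0.008,0,0,0,0]
    - [0.0008,-0.0024,-0.008,0,0,0,0]
    - [0.0008,-0.0024,-0.005,0,0,0,0]
    - [0,0,0,0,0,0,0]
    - [0,0,0,0,0,0,0]

```text
t: 9.85
eef_pos: [0.5554, -0.0305, 0.1103]
tool_rot: [-0.0, 0.987, 0.161, -0.0]
contact_force: [-0.5, -0.0, 0.5]
gripper_width: -0.006
grasp_force: 0.0
```

Call:
jog_arm:
  deltas:
    - [0,0,-0.002,0,0,0,0]
    - [0,0,0,0,0,0,0]

```text
t: 10.05
eef_pos: [0.5554, -0.0305, 0.1084]
tool_rot: [0.0, 0.987, 0.161, 0.0]
contact_force: [-0.5, 0.2, 0.1]
gripper_width: -0.003
grasp_force: 0.0
```

Tip is at z ≈ 86 mm and the shut lid's top is at 82 mm, so step down gently.

Call:
jog_arm:
  deltas:
    - [0,0,-0.002,0,0,0,0]
    - [0,0,-0.001,0,0,0,0]
    - [0,0,0,0,0,0,0]

```text
t: 10.35
eef_pos: [0.5552, -0.0306, 0.1052]
tool_rot: [-0.0, 0.987, 0.161, -0.0]
contact_force: [-0.1, 0.5, -0.0]
gripper_width: 0.001
grasp_force: 0.0
```

Call:
jog_arm:
  deltas:
    - [0,0,-0.001,0,0,0,0]
    - [0,0,0,0,0,0,0]

```text
t: 10.55
eef_pos: [0.5553, -0.0307, 0.1042]
tool_rot: [0.0, 0.987, 0.161, -0.0]
contact_force: [-0.3, -0.6, 0.5]
gripper_width: -0.001
grasp_force: 0.0
```

Call:
jog_arm:
  deltas:
    - [0,0,-0.001,0,0,0,0]
    - [0,0,0,0,0,0,0]

```text
t: 10.75
eef_pos: [0.5554, -0.0307, 0.1041]
tool_rot: [0.0, 0.987, 0.161, 0.0]
contact_force: [-3.4, 0.6, 7.3]
gripper_width: 0.002
grasp_force: 3.9
```

Contact at tip z = 82 mm means the lid is shut. I'll retract and check.

Call:
jog_arm:
  deltas:
    - [0,0,0.01,0,0,0,0]
    - [0,0,0.03,0,0,0,0]
    - [0,0,0.04,0,0,0,0]
    - [0,0,0.04,0,0,0,0]
    - [0,0,0.03,0,0,0,0]
    - [0,0,0,0,0,0,0]
    - [0,0,0,0,0,0,0]

```text
t: 11.45
eef_pos: [0.5556, -0.0307, 0.2543]
tool_rot: [0.0, 0.987, 0.161, 0.001]
contact_force: [0.3, 0.2, -1.5]
gripper_width: -0.002
grasp_force: 0.0
```

```bash
python3 - <<'E'
from h import *
c=shot('side','s4.png');a=c['img'][95:240,225:335,::-1]
s=np.load('s.npy')
print(((proj(c,case2w(s,[[-65,100,82],[-65,-100,82],[65,-100,82],[-65,100,0],[-65,-100,0]]))-[225,95])*4).round())
cv2.imwrite('pics/s4c.png',cv2.resize(a,None,fx=4,fy=4,interpolation=cv2.INTER_CUBIC))
E
```

```text
[[120. 463.]
 [407. 397.]
 [324. 308.]
 [125. 569.]
 [402. 500.]]
```

View pics/s4c.png

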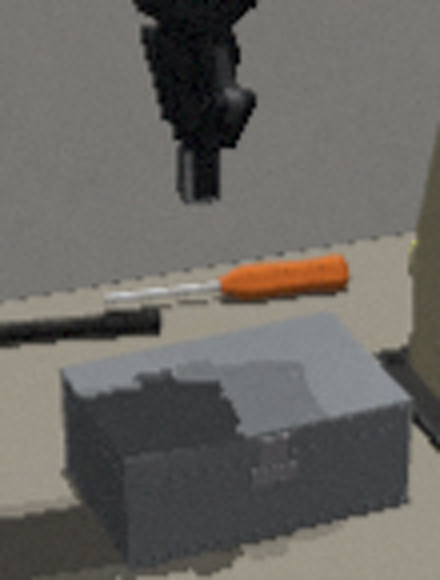

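The lid is shut, with top corners near (125,458), (410,400) and (330,312), as predicted. The case and the other items are where they were, and the arm is clear.

```bash
python3 -c "
from station import bot
print(bot.hand_in())"
```

```text
the job is handed in; nothing more can be done
None
```

The flap is folded flat over the die blocks, the lid is fully shut over it, and the job is handed in at about 11.5 s; the case did not visibly shift and the pushes peaked at about 26 N.

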